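# Find the full tablet jar by weight and hold it out at the dispensary counter

## Task

Swing the keeper bar fully shut into its detent so that the jar tray is locked to its dock. Then lift the left jar clear of its socket to feel its weight and stand it back, and lift the right jar to compare. Finish while holding the heavier jar upright and still in the air over the middle of the steel pass tray, roughly a hand's breadth above it, with the lighter jar standing in its own socket; keep the jars upright throughout and do not disturb the other things on the counter.

Things in the scene. Friction and masses are not known exactly. Their poses are not given: they have to be found in the camera images.
- dock: Fixed grey dock plate, 176 (its x) x 290 (its y) x 8 mm, that carries the tray and the keeper bar; origin on the counter at the middle of the tray. Its y axis runs along the row of jars, towards the left jar; its x axis points away from the robot (yaw within 0.25 rad of 0). The only tall parts on it are the jars and the keeper's handle post.
- tray: Loose grey plastic tray, 100 (x) x 250 (y) x 24 mm, 0.7 kg, on the dock plate between low lips (underside 8 mm, top 32 mm above the counter); origin at the centre of its underside, axes as the dock's. Two round sockets, 58 mm wide, 16 mm deep, with small chamfers, lie 50 mm either side of its centre along y.
- tray_hole0 (a point): Centre of the mouth of the left (+y) socket, 32 mm above the counter; the socket floor is 16 mm below.
- tray_hole1 (a point): Centre of the mouth of the right (-y) socket, 32 mm above the counter; the socket floor is 16 mm below.
- keeper (a joint): Keeper bar's angle (rad): 0 is shut against its stop, along the dock's x over the tray's right-hand end; it grows counter-clockwise from above, to 1.5, as the bar swings outwards to the right. Starts at 0.7 to 1.3; light friction, stays where left. From about 0.2 it climbs and rides over a sprung ball (2 to 3 N at the post); below 0.04 it snaps to 0 and is kept there.
- keeper_handle (a point): On the axis of the keeper's handle, an upright round black post, 14 mm in diameter, at the free end of the flat steel bar (bar top 44 mm, post top 106 mm above the counter). This point is 90 mm up, 145 mm from the hinge axis. With the bar shut the post stands by the tray's right-hand corner on the robot's side, 97 mm from the right jar's axis.
- keeper_hinge (a point): Point on the keeper's vertical hinge axis, 90 mm above the counter, at the far right-hand corner of the dock.
- jar_left: Jar in the left (+y) socket: closed, rigid, upright round amber jar, paper band, white cap; body 52 mm wide up to 88 mm, cap 42 mm wide from 92 to 110 mm. Origin at the centre of its underside, 16 mm above the counter on the socket floor; 3 mm play all round. Looks like the other jar; which is full varies: the heavier is 0.3 to 0.5 kg, the lighter under 0.2 kg. The contents may shift 3 mm.
- jar_right: The jar in the right (-y) socket, the same in shape and look as jar_left, likewise with unknown weight.
- pass_tray: Fixed shallow open steel tray on the left of the counter, 130 (x) x 170 (y) x 22 mm, walls 4 mm; origin at the centre of its footprint on the counter.
- carton: Bystander: loose cream carton, 60 x 100 x 70 mm high, beyond the dock; origin at the centre of its underside.
- tub: Bystander: loose small white tub, 44 mm in diameter, 75 mm high; origin at the centre of its underside.
- pill_cup: Bystander: loose steel cup, 70 mm across the rim, 60 mm high; origin at the centre of its underside.

How it is judged (in metres and radians):
On the way, in this order (a step that is already met when the one before it is completed fails the run):
1. the keeper bar is shut into its detent with both jars in their sockets (value of joint keeper below 0.03 rad and horizontal distance between jar_left and tray_hole0 below 0.008 m and z of each of jar_left, jar_right in the frame of tray below 0.012 m and angle between each of jar_left, jar_right's own z axis and vertical below 0.08 rad and contact force between the fingers and jar_left below 0.1 N and horizontal distance between jar_right and tray_hole1 below 0.008 m and contact force between the fingers and jar_right below 0.1 N), for 0.2 s.
2. the left jar is lifted clear of its socket by the fingers (z of jar_left in the frame of tray above 0.035 m and contact force between the fingers and jar_left above 0.5 N), for 0.2 s.
3. the left jar stands in its socket again, let go (horizontal distance between jar_left and tray_hole0 below 0.008 m and z of jar_left in the frame of tray below 0.012 m and angle between jar_left's own z axis and vertical below 0.08 rad and contact force between the fingers and jar_left below 0.1 N), for 0.1 s.
4. the right jar is lifted clear of its socket by the fingers while the left one stands in its own (all of step 3 and z of jar_right in the frame of tray above 0.035 m and contact force between the fingers and jar_right above 0.5 N), for 0.2 s.
At the end, for the whole second after the job is handed in: Heavier jar held by the fingers, upright (0.2 rad), still, underside 60 to 250 mm above the counter, within 45 mm of the pass tray's middle; lighter jar (under 2.5 N on the tray) free in its own socket (8 mm); keeper below 0.03 rad; tray home on the dock (6 mm) (value of joint keeper below 0.03 rad and horizontal distance between tray and dock below 0.006 m and height (world z) of tray below 0.011 m and ((horizontal distance between jar_left and pass_tray below 0.045 m and height (world z) of jar_left between 0.06 and 0.25 m and angle between jar_left's own z axis and vertical below 0.2 rad and linear speed of jar_left below 0.03 m/s and contact force between the fingers and jar_left above 0.5 N and contact force between jar_left and pass_tray below 0.05 N and horizontal distance between jar_right and tray_hole1 below 0.008 m and z of jar_right in the frame of tray below 0.012 m and angle between jar_right's own z axis and vertical below 0.08 rad and contact force between the fingers and jar_right below 0.1 N and contact force between jar_right and tray between 0.5 and 2.5 N) or (horizontal distance between jar_right and pass_tray below 0.045 m and height (world z) of jar_right between 0.06 and 0.25 m and angle between jar_right's own z axis and vertical below 0.2 rad and linear speed of jar_right below 0.03 m/s and contact force between the fingers and jar_right above 0.5 N and contact force between jar_right and pass_tray below 0.05 N and horizontal distance between jar_left and tray_hole0 below 0.008 m and z of jar_left in the frame of tray below 0.012 m and angle between jar_left's own z axis and vertical below 0.08 rad and contact force between the fingers and jar_left below 0.1 N and contact force between jar_left and tray between 0.5 and 2.5 N))); the arm keeps its last pose, push and grip.
It fails at once if a jar is tipped by more than 0.6 rad (angle between any of jar_left, jar_right's own z axis and vertical above 0.6 rad).
It fails at once if a bystander is pushed or lifted more than 30 mm (distance of any of carton, tub, pill_cup from where it was at the start of the episode above 0.03 m).
It also fails if it takes over 72 s, if anything falls off the work surface, if the arm or the gripper's body presses on something with over 40 N, if the wrist force passes 120 N, or if a joint passes its speed limit or range.

## Robot

A 7-joint arm with a two-finger parallel gripper is mounted at the origin on the work surface. World frame = base frame: x ahead of the robot, y to its left, z up, the work surface at z = 0. Lengths are in m, angles in degrees, forces in N, time in s.
With the tool pointing down it reaches from about 0.425 to 0.875 m from the base axis. Payload 4.7 kg.
Tool frame: the origin (TCP) lies at the very end of the fingers, on their centre line; the grasp point (between the pads) lies 19 mm behind it (pinch_z is the distance from the TCP to the grasp point, in m); z points along the fingers, y is the direction in which the jaws open and shut (so a half turn about z gives the same grasp; the last joint's range is limited). The gripper opens to 87 mm and grips with 3 to 60 N. Pads are 19 mm wide; open, the fingers measure 117 mm over their backs; the gripper's body (75 mm by 190 mm) begins 51 mm behind the grasp point.
Start: joints at [67.271, 18.392, -4.016, 83.108, 1.295, 78.541, -3.26], TCP at [0.26, -0.596, 0.223] pointing down, gripper open.
Joint ranges: [-163.93, 163.93], [-17.29, 119.83], [-79.2, 71.16], [3.27, 140.29], [-89.18, 269.18], [5.43, 117.66], [-154.24, 154.24]. Speed limits (degrees/s): [147.25, 147.25, 180, 180, 180, 180, 180].

## Interface

Orientations are given as [roll, pitch, yaw] about the fixed x, y, z axes, in that order (R = Rz(yaw) Ry(pitch) Rx(roll)).
In Python, from cell import get_obs, read_camera, camera_params, sign_off, pinch_z gives the robot as it stands.
- The arm moves only by the shell command python3 -m handwheel 'ROWS' [FORCE]. ROWS is JSON, a list of rows, each a list of 5 numbers: the finger opening in m, from 0 to 0.087, then the shift along the tool's x, y, z in m, then the turn about the tool's z in rad. In form: [[jaw, tx, ty, tz, twist], ...]. A call has 1 to 20 rows; each row is the pose to reach, as a shift and turn from the pose commanded when the call began, along the tool's axes at that moment; what a row does not reach only later rows make up. A row lasts 1/10 s, in which the tool goes at most 50 mm and 8.59 degrees, less where a joint would pass 70% of its speed; a pose out of reach is approached as far as the arm can. A call with a gripper value outside its range is refused whole. The fingers move at their own pace and stop on an object; FORCE is the grip in N (left out, the last holds). Time passes only in rows, so rows that repeat a pose let the fingers close. It gives the time, the measured TCP pose, the force and the opening at its end, in the units of the state.
- get_obs(): the state, without advancing time (a new reading comes with each control period).
- read_camera(name): name is "side" or "top" or "wrist"; returns the picture (420x560x3 uint8, blue, green, red); there is no depth.
- camera_params(name): a dict with "camera_matrix" (3x3 intrinsics, pixels), "R" (3x3) and "t" (3): a world point X has camera coordinates R X + t. Camera axes: x right, y down, z forward; pixel columns grow to the right and rows downward; lengths in m; the calibration is good to about 2 mm. A picture is of the moment at which its call begins: read the wrist's pose just before it. camera_params takes no time and is no camera call; for the wrist camera it gives the pose at the moment of the call.
- sign_off(): hands the job in, once; it reports no verdict.
The state is a dict: "time_s": time; "qpos": joint angles; "joint_velocities": joint speeds; "effort": joint torques, N m; "tool_pos": TCP position; "tool_rot": TCP orientation; "force": force on the tool from outside, world axes, zero at the start; "wrist_torque": the same for the moment, N m; "grip_width": finger opening in m.
Only numpy, scipy, OpenCV 4.12 (cv2) and the standard library are available. Lean on these libraries where they do the work, as an engineer would, in place of code of your own. Each camera call takes 0.05 s, during which the arm holds its last target.

## Working session

There is one attempt and no reset: what is moved stays moved. The work goes in short steps, Python scripts to look and compute and a shell command to move; the robot and the scene stay as the last step left them, time stands still between calls to the robot, and variables do not carry over. Pictures are saved under pics/ and viewed, and the job is handed in when it is done.

```bash
ls; mkdir -p pics; python3 - <<'E'
from cell import *
import cv2
print(get_obs(), pinch_z)
for n in("top","side"):
    cv2.imwrite(f"pics/{n}0.png",read_camera(n)); p=camera_params(n); print(n,p)
E
```

```text
pics
{'time_s': 0.0, 'qpos': array([67.26987958, 18.44097275, -4.01456824, 83.17591401,  1.29615749,
       78.5396522 , -3.25987942]), 'joint_velocities': array([-0.1699159 ,  0.03339599,  0.01288211,  0.06535671, -0.10066441,
       -0.08025757,  0.01382711]), 'effort': array([-2.17192942e-04, -4.91294825e+01, -4.04057242e-01, -3.12525415e+01,
       -6.37814845e-02,  4.38063231e-02,  1.86629118e-04]), 'tool_pos': array([ 0.25929703, -0.59543487,  0.22143083]), 'tool_rot': array([-1.79888765e+02,  7.16123025e-03,  2.35393371e+01]), 'force': array([ 0.31791956,  0.59478387, -0.60528999]), 'wrist_torque': array([-0.00721138, -0.02559652, -0.01892569]), 'grip_width': 0.08691319688806966} 0.0187
top {'camera_matrix': array([[405.7679917 ,   0.        , 280.93342645],
       [  0.        , 405.7679917 , 202.60912998],
       [  0.        ,   0.        ,   1.        ]]), 'R': array([[ 5.09088681e-04, -9.99972126e-01, -7.44898562e-03],
       [-9.94934024e-01,  2.42341687e-04, -1.00529739e-01],
       [ 1.00528742e-01,  7.46242780e-03, -9.94906169e-01]]), 't': array([-0.11731177,  0.63179729,  1.09278387])}
side {'camera_matrix': array([[430.51293622,   0.        , 271.71599032],
       [  0.        , 430.51293622, 212.02151948],
       [  0.        ,   0.        ,   1.        ]]), 'R': array([[ 0.99760354, -0.06895286, -0.00571588],
       [-0.05526456, -0.74440028, -0.66544275],
       [ 0.04162928,  0.66416393, -0.74642701]]), 't': array([-0.62373175,  0.00451696,  1.52055703])}
```

View pics/top0.png

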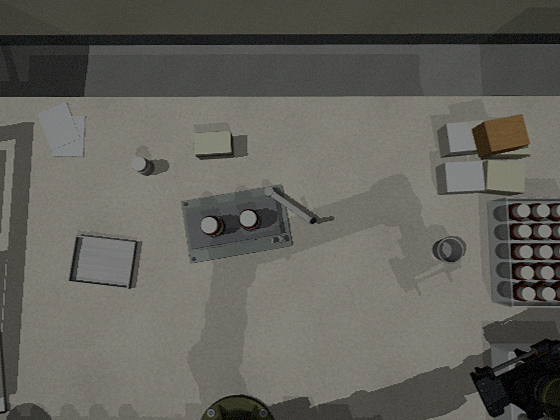

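View pics/side0.png

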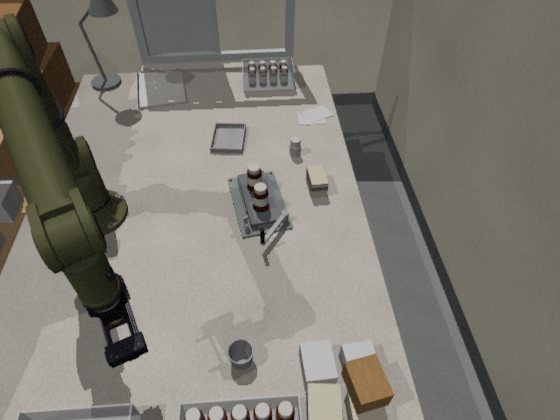

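The top view shows caps at about (210,225) and (249,218), the keeper's hinge near (270,190), the post near (313,221), the pass tray around (105,261) and the pill cup at (449,249). I'll zoom in and measure them.

```bash
cat > h.py <<'E'
import numpy as np,cv2
from cell import *
def ray(n,u,v,z,p=None):
    p=p or camera_params(n);K,R,t=p["camera_matrix"],p["R"],p["t"]
    c=-R.T@t; d=R.T@np.linalg.inv(K)@np.array([u,v,1.]); return c+d*(z-c[2])/d[2]
def proj(n,X,p=None):
    p=p or camera_params(n); q=p["camera_matrix"]@(p["R"]@np.array(X)+p["t"]); return q[:2]/q[2]
E
python3 - <<'E'
from h import *
im=cv2.imread("pics/top0.png")
c=cv2.resize(im[170:280,170:345],None,fx=4.5,fy=4.5,interpolation=cv2.INTER_CUBIC); cv2.imwrite("pics/topz.png",cv2.convertScaleAbs(c,alpha=1.5,beta=20))
s=cv2.imread("pics/side0.png")
c=cv2.resize(s[150:270,215:345],None,fx=5,fy=5,interpolation=cv2.INTER_CUBIC); cv2.imwrite("pics/sidez.png",cv2.convertScaleAbs(c,alpha=1.5,beta=20))
E
```

```text
(no output)
```

View pics/topz.png

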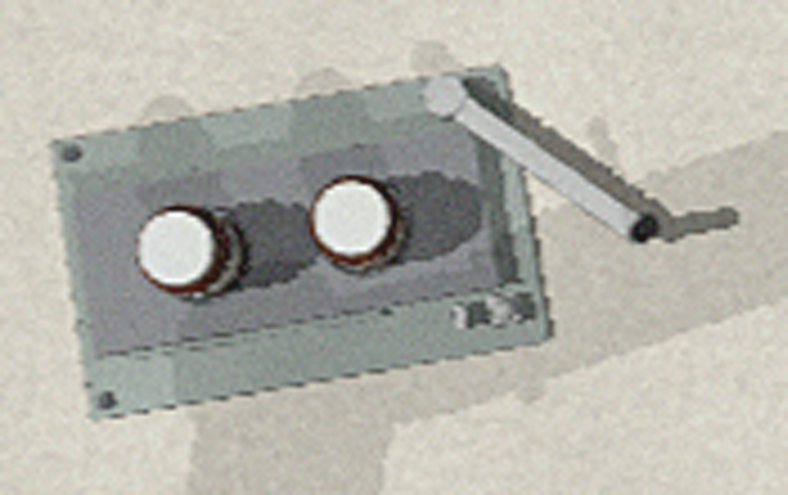

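View pics/sidez.png

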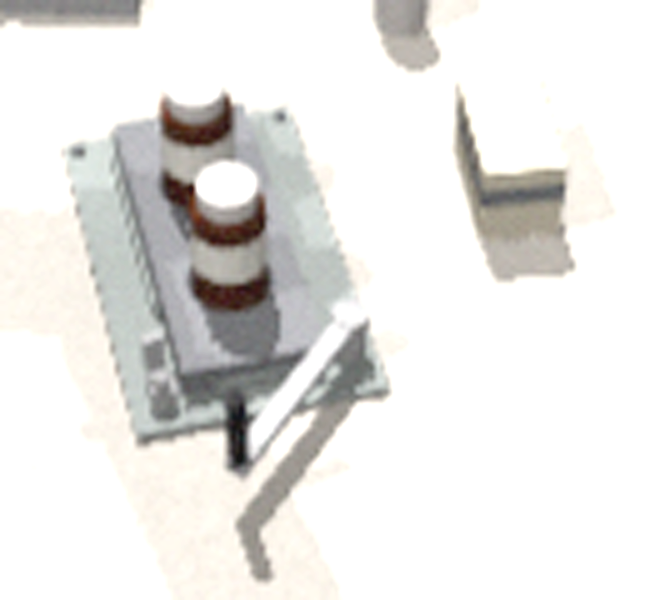

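In the zoom, the bar runs from the hinge disc (446,97) to the black post (642,228), and the tray and dock are yawed slightly. Next, the numbers.

```bash
python3 - <<'E'
from h import *
im=cv2.imread("pics/top0.png"); hsv=cv2.cvtColor(im,cv2.COLOR_BGR2HSV)
big=cv2.imread("pics/topz.png")
m=(im.min(2)>185).astype(np.uint8)
n,l,s,c=cv2.connectedComponentsWithStats(m)
J=[]
for i in range(1,n):
    if s[i,4]>80 and 190<c[i][0]<270 and 195<c[i][1]<245:
        P=ray("top",*c[i],.126); print("cap",c[i],s[i],P, np.sqrt(s[i,4]/np.pi)*2*1/405*0.97); J.append(P)
J.sort(key=lambda p:-p[1]); d=J[0]-J[1]; print("sep",np.hypot(*d[:2]))
yaw=np.arctan2(-d[0],d[1]); print("yaw jars",yaw,np.degrees(yaw))
# dock corners z=.008 from zoom
f=lambda u,v:((u+.5)/4.5-.5+170,(v+.5)/4.5-.5+170)
C=np.array([ray("top",*f(*q),.008) for q in[(53,143),(503,66),(550,337),(93,416)]]); print(C)
ce=C.mean(0);print("dock c",ce, "edges",np.linalg.norm(np.roll(C,-1,0)-C,axis=1))
e=C[0]-C[1]+C[3]-C[2]; yd=np.arctan2(-e[0],e[1]);print("yaw dock",yd)
H=ray("top",*f(446,97),.044);print("hinge",H)
for u,v,z in[(642,228,.106),(650,222,.05)]:
    P=ray("top",*f(u,v),z);print("post",P,np.hypot(*(P-H)[:2]))
print("post side", ray("side",215+240/5,150+405/5,.106),ray("side",215+237/5,150+465/5,.044))
# pass tray
mm=(J[0]+J[1])/2; print("jar mid",mm)
c=cv2.resize(im[225:300,60:150],None,fx=6,fy=6,interpolation=cv2.INTER_CUBIC); cv2.imwrite("pics/pass.png",c)
E
```

```text
Traceback (most recent call last):
IndexError: list index out of range
```

```bash
python3 - <<'E'
from h import *
im=cv2.imread("pics/top0.png")
print(im[225,205:216].tolist())
m=(im.min(2)>140).astype(np.uint8); m[:, :185]=0
n,l,s,c=cv2.connectedComponentsWithStats(m)
J=[]
for i in range(1,n):
    if 80<s[i,4]<600 and 190<c[i][0]<270 and 195<c[i][1]<245:
        P=ray("top",*c[i],.126); print("cap",c[i],s[i],P, s[i,2:4]*.95/405); J.append(P)
J.sort(key=lambda p:-p[1]); d=J[0]-J[1]; print("sep",np.hypot(*d[:2]))
yaw=np.arctan2(-d[0],d[1]); print("yaw jars",yaw,np.degrees(yaw))
f=lambda u,v:((u+.5)/4.5-.5+170,(v+.5)/4.5-.5+170)
C=np.array([ray("top",*f(*q),.008) for q in[(53,143),(503,66),(550,337),(93,416)]]); print(C)
ce=C.mean(0);print("dock c",ce, "edges",np.linalg.norm(np.roll(C,-1,0)-C,axis=1))
e=C[0]-C[1]+C[3]-C[2]; yd=np.arctan2(-e[0],e[1]);print("yaw dock",yd)
H=ray("top",*f(446,97),.044);print("hinge",H)
for u,v,z in[(642,228,.106),(650,222,.05)]:
    P=ray("top",*f(u,v),z);print("post",P,np.hypot(*(P-H)[:2]))
print("post side", ray("side",215+240/5,150+405/5,.106),ray("side",215+237/5,150+465/5,.044))
print("jar mid",(J[0]+J[1])/2)
c=cv2.resize(im[225:300,60:150],None,fx=6,fy=6,interpolation=cv2.INTER_CUBIC); cv2.imwrite("pics/pass.png",c)
E
```

```text
[[133, 135, 134], [131, 135, 129], [131, 137, 136], [133, 135, 131], [132, 134, 133], [134, 134, 133], [131, 135, 130], [127, 130, 129], [131, 135, 133], [132, 137, 133], [138, 143, 138]]Traceback (most recent call last):
  File "<stdin>", line 10, in <module>
IndexError: list index out of range
```

```bash
cat > m1.py <<'E'
from h import *
im=cv2.imread("pics/top0.png")
m=(im.min(2)>115).astype(np.uint8)
n,l,s,c=cv2.connectedComponentsWithStats(m)
J=[]
for i in range(1,n):
    if 80<s[i,4]<600 and 190<c[i][0]<270 and 195<c[i][1]<245:
        P=ray("top",*c[i],.126); print("cap",c[i],s[i],P, s[i,2:4]*.95/405); J.append(P)
J.sort(key=lambda p:-p[1]); d=J[0]-J[1]; print("sep",np.hypot(*d[:2]))
yaw=np.arctan2(-d[0],d[1]); print("yaw jars",yaw,np.degrees(yaw))
f=lambda u,v:((u+.5)/4.5-.5+170,(v+.5)/4.5-.5+170)
C=np.array([ray("top",*f(*q),.008) for q in[(53,143),(503,66),(550,337),(93,416)]]); print(C)
ce=C.mean(0);print("dock c",ce, "edges",np.linalg.norm(np.roll(C,-1,0)-C,axis=1))
e=C[0]-C[1]+C[3]-C[2]; yd=np.arctan2(-e[0],e[1]);print("yaw dock",yd)
H=ray("top",*f(446,97),.044);print("hinge",H)
for u,v,z in[(642,228,.106),(650,222,.05)]:
    P=ray("top",*f(u,v),z);print("post",P,np.hypot(*(P-H)[:2]))
print("post side", ray("side",215+240/5,150+405/5,.106),ray("side",215+237/5,150+465/5,.044))
print("jar mid",(J[0]+J[1])/2)
c=cv2.resize(im[225:300,60:150],None,fx=6,fy=6,interpolation=cv2.INTER_CUBIC); cv2.imwrite("pics/pass.png",c)
E
python3 m1.py
```

```text
cap [247.49479167 218.03125   ] [240 211  16  15 192] [ 0.58308879 -0.03342057  0.126     ] [0.03753086 0.03518519]
cap [208.36082474 224.69072165] [201 217  16  16 194] [0.56624409 0.06533437 0.126     ] [0.03753086 0.03753086]
sep 0.10018124849905491
yaw jars 0.16894473358653445 9.679820205470511
[[ 0.63772258  0.16512103  0.008     ]
 [ 0.68652941 -0.11831932  0.008     ]
 [ 0.51633237 -0.14761836  0.008     ]
 [ 0.46743054  0.13596425  0.008     ]]
dock c [0.57700373 0.0087869  0.008     ] edges [0.28761178 0.17270051 0.28776811 0.17277008]
yaw dock 0.17064286749040802
hinge [ 0.66214912 -0.08375146  0.044     ]
post [ 0.57856417 -0.1984586   0.106     ] 0.1419301638527877
post [ 0.5853889  -0.20721086  0.05      ] 0.14537659802216044
post side [ 0.58437357 -0.21059247  0.106     ] [ 0.58124457 -0.20913821  0.044     ]
jar mid [0.57466644 0.0159569  0.126     ]
```

View pics/pass.png

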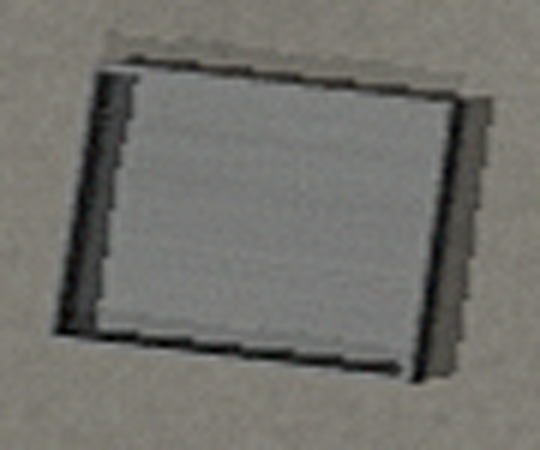

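```bash
cat >> h.py <<'E'
def tri(a,ua,b,ub):
    A=[];B=[]
    for n,u in((a,ua),(b,ub)):
        p=camera_params(n);c=-p["R"].T@p["t"];d=p["R"].T@np.linalg.inv(p["camera_matrix"])@np.array([*u,1.]);d/=np.linalg.norm(d)
        M=np.eye(3)-np.outer(d,d);A.append(M);B.append(M@c)
    X=np.linalg.lstsq(np.vstack(A),np.hstack(B),rcond=None)[0]; return X
def rows(*targets):
    """(x,y,z,yawdeg) -> tx ty tz twist from present measured pose"""
    o=get_obs();p=o["tool_pos"];w=np.radians(o["tool_rot"][2])
    ex=np.array([np.cos(w),np.sin(w)]);ey=np.array([np.sin(w),-np.cos(w)])
    for x,y,z,yaw in targets:
        d=np.array([x,y])-p[:2]; tw=-(np.radians(yaw)-w); tw=(tw+np.pi)%(2*np.pi)-np.pi
        print("%.4f,%.4f,%.4f,%.4f"%(d@ex,d@ey,p[2]-z,tw))
def st():
    o=get_obs();print("t%.2f"%o["time_s"],"pos",o["tool_pos"].round(4),"rot",o["tool_rot"].round(2),"F",o["force"].round(2),"T",o["wrist_torque"].round(3),"w",round(o["grip_width"],4),"q",o["qpos"].round(0))
E
python3 - <<'E'
from h import *
f=lambda u,v:((u+.5)/4.5-.5+170,(v+.5)/4.5-.5+170)
g=lambda u,v:((u+.5)/5-.5+215,(v+.5)/5-.5+150)
print(tri("top",f(642,228),"side",g(240,405)))
print(tri("top",f(446,97),"side",g(352,312)))
print(ray("top",*f(446,97),.05))
for n in("top","side"): p=camera_params(n);print(-p["R"].T@p["t"])
# where would post top/base be expected
for X in [(.583,-.209,.106),(.583,-.209,.044)]:
    for n in("top","side"):print(proj(n,X))
q=[ray("top",60+(u+.5)/6-.5,225+(v+.5)/6-.5,.022) for u,v in[(100,65),(462,95),(418,378),(55,332)]]
print("pass",np.mean(q,0),np.linalg.norm(np.roll(q,-1,0)-q,axis=1))
print("cup",ray("top",449,249,.06))
rows((.583,-.206,.22,58))
E
```

```text
[ 0.58138654 -0.19922758  0.09393361]
[ 0.66342892 -0.08373267  0.04510818]
[ 0.66137136 -0.08397861  0.05      ]
[ 0.51880016 -0.12561643  1.14985797]
[ 0.55918693 -1.0495448   1.13442543]
[316.36314869 218.55585901]
[262.52635549 230.62570371]
[314.55668171 219.95309996]
[262.94716843 242.93360845]
pass [0.471562   0.37524918 0.022     ] [0.16933499 0.1297782  0.16898038 0.12292838]
cup [ 0.50475458 -0.56468849  0.06      ]
0.4523,-0.2278,0.0016,-0.6014
```

```bash
python3 -m handwheel '[[0.087,0.1,-0.05,0,-0.1],[0.087,0.15,-0.075,0,-0.2],[0.087,0.19,-0.095,0,-0.3],[0.087,0.23,-0.115,0,-0.4],[0.087,0.27,-0.135,0,-0.5],[0.087,0.31,-0.155,0,-0.55],[0.087,0.35,-0.175,0,-0.55],[0.087,0.39,-0.196,0,-0.55],[0.087,0.42,-0.211,0,-0.55],[0.087,0.44,-0.221,0,-0.55],[0.087,0.452,-0.230,0,-0.55],[0.087,0.452,-0.230,0,-0.55],[0.087,0.452,-0.230,0,-0.55]]' 10
python3 - <<'E'
from h import *
st(); p=camera_params("wrist"); im=read_camera("wrist"); cv2.imwrite("pics/w1.png",im)
print(proj("wrist",(.581,-.201,.106),p),proj("wrist",(.581,-.201,.044),p))
E
```

```text
time_s: 1.4
tool_pos: [0.581, -0.2063, 0.2221]
tool_rot: [-180.0, 0.1, 55.0]
force: [-1.0, -1.0, -1.2]
grip_width: 0.0867
t1.40 pos [ 0.581  -0.2063  0.2221] rot [-1.7997e+02  1.1000e-01  5.4970e+01] F [-0.98 -1.02 -1.19] T [-0.034  0.005 -0.062] w 0.0867 q [ 37.  16. -25.  87.   7.  78. -23.]
[275.82969945 203.89749496] [276.60504767 191.6888063 ]
```

View pics/w1.png

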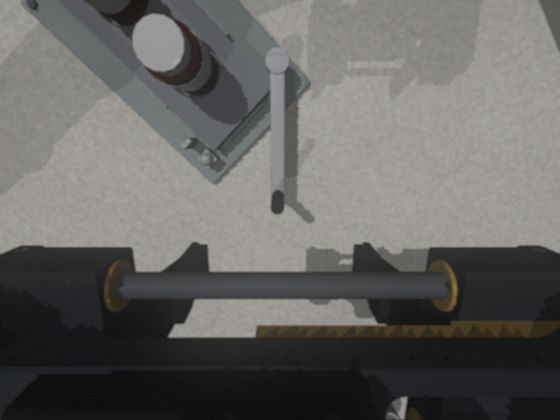

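The wrist view shows the post top at (277,207), the hinge at (277,60) and the right jar's cap at (159,42). The post prediction was (276,204), so the two agree.

```bash
python3 - <<'E'
from h import *
P=ray("wrist",277.5,206.5,.106);H=ray("wrist",277,60,.046);print(P,H,np.hypot(*(P-H)[:2]),ray("wrist",159,42,.126))
H2=(H[:2]+[.662,-.0838])/2;print(H2)
D=9.75
st()
rows((P[0],P[1],.2221,55),(P[0],P[1],.07,55))
print()
# arc from just above post, angles
for a in [45,40,35,30,25,20,15,10,6,3,0,-3]:
    f=np.radians(180+D+a); X=H2+.145*np.array([np.cos(f),np.sin(f)]); print(a,X.round(4))
E
```

```text
[ 0.58050601 -0.20512347  0.106     ] [ 0.6626658  -0.08748801  0.046     ] 0.14348635486124633 [ 0.58454004 -0.03813752  0.126     ]
[ 0.6623329 -0.085644 ]
t1.45 pos [ 0.5807 -0.2073  0.2222] rot [-1.7998e+02  1.2000e-01  5.4860e+01] F [ 0.29 -0.63  0.27] T [-0.021 -0.025 -0.027] w 0.0869 q [ 37.  16. -25.  87.   7.  78. -23.]
0.0017,-0.0014,0.0001,-0.0024
0.0017,-0.0014,0.1522,-0.0024

45 [ 0.5786 -0.2041]
40 [ 0.5686 -0.1963]
35 [ 0.5594 -0.1877]
30 [ 0.5509 -0.1784]
25 [ 0.5432 -0.1683]
20 [ 0.5364 -0.1576]
15 [ 0.5307 -0.1463]
10 [ 0.5259 -0.1346]
6 [ 0.5228 -0.125 ]
3 [ 0.5209 -0.1176]
0 [ 0.5194 -0.1102]
-3 [ 0.5183 -0.1027]
```

```bash
python3 -m handwheel '[[0.087,0.002,-0.001,0.04,0],[0.087,0.002,-0.001,0.08,0],[0.087,0.002,-0.001,0.11,0],[0.087,0.002,-0.001,0.135,0],[0.087,0.002,-0.001,0.15,0],[0.035,0.002,-0.001,0.15,0],[0.035,0.002,-0.001,0.15,0],[0.035,0.002,-0.001,0.15,0],[0.035,0.002,-0.001,0.15,0]]' 10
python3 - <<'E'
from h import *
st(); im=read_camera("wrist"); cv2.imwrite("pics/w2.png",im)
H=np.array([.6623,-.0856])
T=[]
for a in [45,40,35,30,25,20,15,10,6,3,0,-3]:
    f=np.radians(180+9.75+a); X=H+.145*np.array([np.cos(f),np.sin(f)]); T.append((*X,.072,9.75+a))
rows(*T)
E
```

```text
time_s: 2.35
tool_pos: [0.5834, -0.2029, 0.0742]
tool_rot: [179.8, -0.0, 55.0]
force: [0.2, -0.1, 0.6]
grip_width: 0.0626
t2.35 pos [ 0.5834 -0.2029  0.0742] rot [ 1.7984e+02 -2.0000e-02  5.5040e+01] F [ 0.23 -0.05  0.59] T [-0.017 -0.035  0.029] w 0.0626 q [ 36.  23. -24.  97.  10.  62. -26.]
-0.0038,-0.0030,0.0019,0.0053
-0.0032,-0.0157,0.0019,0.0926
-0.0015,-0.0282,0.0019,0.1798
0.0013,-0.0405,0.0019,0.2671
0.0052,-0.0526,0.0019,0.3544
0.0101,-0.0642,0.0019,0.4416
0.0160,-0.0754,0.0019,0.5289
0.0229,-0.0861,0.0019,0.6162
0.0290,-0.0941,0.0019,0.6860
0.0340,-0.0999,0.0019,0.7383
0.0392,-0.1053,0.0019,0.7907
0.0448,-0.1105,0.0019,0.8431
```

View pics/w2.png

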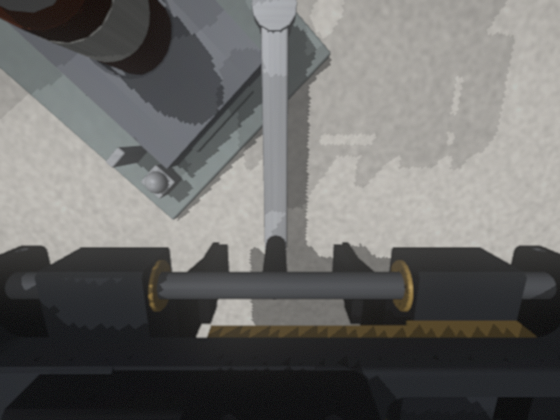

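The post sits between the fingers at (276,245), so I'll finish closing around it and follow the arc.

```bash
python3 -m handwheel '[[0.026,-0.004,-0.003,0.002,0],[0.026,-0.004,-0.003,0.002,0],[0.026,-0.004,-0.003,0.002,0],[0.026,-0.004,-0.003,0.002,0],[0.026,-0.004,-0.003,0.002,0],[0.026,-0.004,-0.003,0.002,0],[0.026,-0.003,-0.0157,0.002,0.09],[0.026,-0.002,-0.028,0.002,0.18],[0.026,0.001,-0.0405,0.002,0.267],[0.026,0.005,-0.0526,0.002,0.354],[0.026,0.010,-0.0642,0.002,0.44],[0.026,0.016,-0.0754,0.002,0.53],[0.026,0.0195,-0.081,0.002,0.57],[0.026,0.023,-0.086,0.002,0.616],[0.026,0.026,-0.09,0.002,0.65],[0.026,0.029,-0.094,0.002,0.686],[0.026,0.0315,-0.097,0.002,0.71]]' 10
python3 - <<'E'
from h import *
st(); im=read_camera("wrist"); cv2.imwrite("pics/w3.png",im)
H=np.array([.6623,-.0856])
T=[]
for a in [3,0,-3]:
    f=np.radians(180+9.75+a); X=H+.145*np.array([np.cos(f),np.sin(f)]); T.append((*X,.072,9.75+a))
rows(*T)
E
```

```text
time_s: 4.1
tool_pos: [0.5212, -0.1215, 0.0707]
tool_rot: [179.9, -0.0, 14.3]
force: [1.0, -1.8, -0.4]
grip_width: 0.0259
t4.10 pos [ 0.5212 -0.1215  0.0707] rot [ 1.7993e+02 -3.0000e-02  1.4280e+01] F [ 1.02 -1.85 -0.41] T [-0.341 -0.105 -0.037] w 0.0259 q [ 29.  13. -21. 109.   5.  59. -70.]
0.0007,-0.0028,-0.0013,0.0268
0.0011,-0.0103,-0.0013,0.0792
0.0019,-0.0179,-0.0013,0.1315
```

View pics/w3.png

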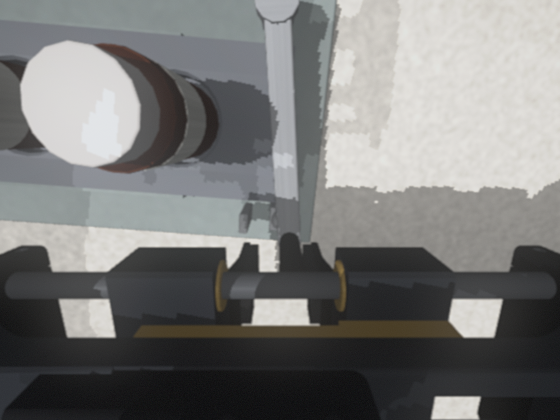

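The post is trapped against the pushing finger and the bar is about to ride over the ball. I'll push the rest of the way with small steps.

```bash
python3 -m handwheel '[[0.026,0.001,-0.003,0,0.03],[0.026,0.001,-0.006,0,0.05],[0.026,0.001,-0.009,0,0.07],[0.026,0.001,-0.012,0,0.08],[0.026,0.001,-0.014,0,0.08],[0.026,0.001,-0.016,0,0.08],[0.026,0.001,-0.016,0,0.08]]' 10
python3 - <<'E'
from h import *
st(); im=read_camera("wrist"); cv2.imwrite("pics/w4.png",im)
E
```

```text
time_s: 4.85
tool_pos: [0.518, -0.1041, 0.0705]
tool_rot: [-179.9, -0.0, 9.9]
force: [0.1, 0.5, 1.1]
grip_width: 0.0261
t4.85 pos [ 0.518  -0.1041  0.0705] rot [-1.7995e+02 -1.0000e-02  9.8500e+00] F [0.14 0.54 1.09] T [ 0.045 -0.004 -0.036] w 0.0261 q [ 28.  12. -21. 110.   5.  59. -76.]
```

View pics/w4.png

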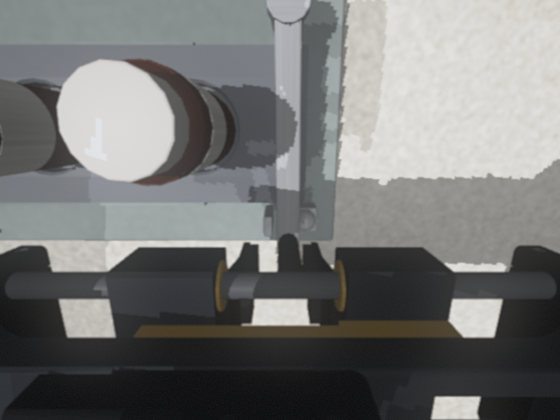

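The bar is past the ball (307,218) and against its side block at (270,220). I'll push a little further to confirm the stop.

```bash
python3 -m handwheel '[[0.026,0,-0.002,0,0],[0.026,0,-0.004,0,0],[0.026,0,-0.006,0,0],[0.026,0,-0.008,0,0]]' 10
python3 - <<'E'
from h import *
st(); im=read_camera("wrist"); cv2.imwrite("pics/w5.png",im)
E
```

```text
time_s: 5.3
tool_pos: [0.5175, -0.1018, 0.0706]
tool_rot: [179.6, -0.1, 9.7]
force: [3.0, -12.0, -5.1]
grip_width: 0.0257
t5.30 pos [ 0.5175 -0.1018  0.0706] rot [ 1.7965e+02 -1.0000e-01  9.6800e+00] F [  3.   -11.96  -5.1 ] T [-2.59  -0.904  0.048] w 0.0257 q [ 27.  12. -21. 110.   5.  59. -77.]
```

View pics/w5.png

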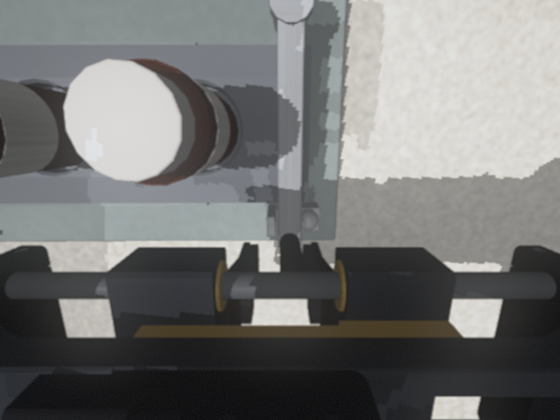

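The force of 12 N against a hard stop says the bar is shut. I'll back off, rise, and turn towards the left jar with the jaws along the dock's x axis.

```bash
python3 -m handwheel '[[0.03,0,0.006,0,0],[0.03,0,0.010,0,0],[0.04,0,0.008,0,0],[0.05,0,0.008,0,0],[0.05,0,0.008,-0.02,0],[0.087,0,0.008,-0.06,0],[0.087,0,0.008,-0.1,0],[0.087,0,0.008,-0.14,0],[0.087,0,0.008,-0.14,0]]' 10
python3 - <<'E'
from h import *
st(); im=read_camera("wrist"); cv2.imwrite("pics/w6.png",im)
rows((.5662,.0653,.2,99.75),(.5831-.169*-.03,-.0334-.03,.2,99.75))
E
```

```text
time_s: 6.25
tool_pos: [0.5216, -0.1049, 0.2169]
tool_rot: [179.8, -0.6, 9.8]
force: [0.3, -0.2, 0.6]
grip_width: 0.0741
t6.25 pos [ 0.5216 -0.1049  0.2169] rot [179.75  -0.58   9.85] F [ 0.35 -0.19  0.62] T [-0.03  -0.021 -0.045] w 0.0741 q [ 29.   5. -21. 100.   2.  75. -73.]
0.0746,-0.1596,0.0138,-1.5691
0.0743,-0.0290,0.0138,-1.5691
```

View pics/w6.png

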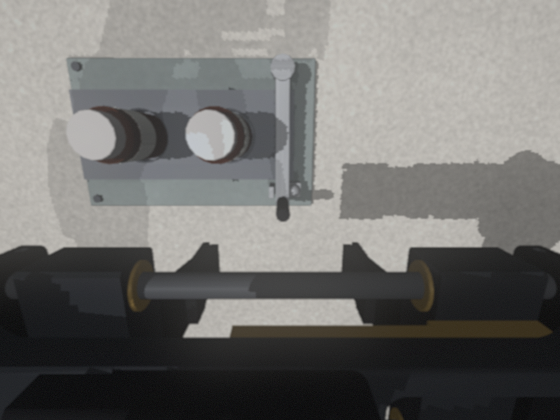

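The bar is parallel to the dock's edge and shut; the caps are at (92,135) and (214,135). I'll fix the cap positions from this view.

```bash
python3 - <<'E'
from h import *
im=cv2.imread("pics/w6.png");g=cv2.GaussianBlur(cv2.cvtColor(im,cv2.COLOR_BGR2GRAY),(3,3),0)
m=((im.min(2)>125)).astype(np.uint8);m[:95]=0;m[175:]=0;m[:,260:]=0
n,l,s,c=cv2.connectedComponentsWithStats(m)
for i in range(1,n):
    if s[i,4]>300:
        x,y,w,h,_=s[i]; print(c[i],s[i],ray("wrist",*c[i],.126),ray("wrist",x+w/2-.5,y+h/2-.5,.126))
E
```

```text
[ 49.96939946 135.36044881] [   0   95  116   80 7843] [0.55872692 0.09238671 0.126     ] [0.56047891 0.08625187 0.126     ]
[209.47400612 134.6559633 ] [ 185  110   50   50 1962] [ 0.58163332 -0.03735879  0.126     ] [ 0.58176097 -0.03736662  0.126     ]
```

```bash
python3 -m handwheel '[[0.087,0.03,-0.02,0,-0.14],[0.087,0.06,-0.029,0,-0.28],[0.087,0.074,-0.029,0,-0.42],[0.087,0.074,-0.029,0,-0.56],[0.087,0.074,-0.029,0,-0.7],[0.087,0.074,-0.029,0,-0.84],[0.087,0.074,-0.029,0,-0.98],[0.087,0.074,-0.029,0,-1.12],[0.087,0.074,-0.029,0,-1.26],[0.087,0.074,-0.029,0,-1.4],[0.087,0.074,-0.029,0,-1.5],[0.087,0.074,-0.029,0,-1.57],[0.087,0.074,-0.029,0,-1.57],[0.087,0.074,-0.029,0,-1.57]]' 10
python3 - <<'E'
from h import *
st(); im=read_camera("wrist"); cv2.imwrite("pics/w7.png",im)
print(proj("wrist",(.5662,.0653,.126)))
E
```

```text
time_s: 7.7
tool_pos: [0.5854, -0.0637, 0.2094]
tool_rot: [-179.9, -0.0, 99.7]
force: [0.3, 0.3, -0.2]
grip_width: 0.0867
t7.70 pos [ 0.5854 -0.0637  0.2094] rot [-1.799e+02 -4.000e-02  9.967e+01] F [ 0.29  0.32 -0.2 ] T [ 0.019 -0.069  0.009] w 0.0867 q [ 31.  14. -32.  92.   8.  76.   7.]
[284.53504204  51.72958773]
```

View pics/w7.png

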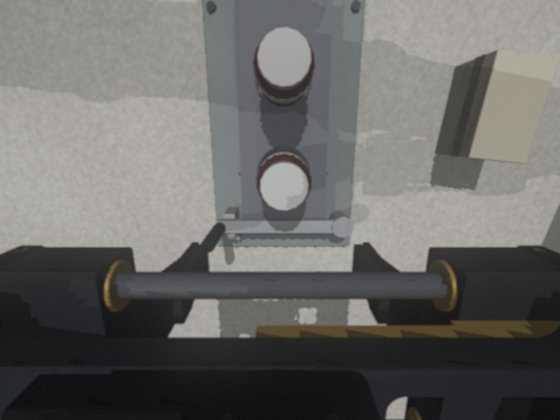

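The left cap is at (284,57) and the right at (284,185). Laterally they match, but along y the wrist view is about 4 mm off the top view. I'll measure it more exactly.

```bash
python3 - <<'E'
from h import *
im=cv2.imread("pics/w7.png")
m=((im.min(2)>125)).astype(np.uint8);m[:,:225]=0;m[:,340:]=0;m[215:]=0
m=cv2.morphologyEx(m,cv2.MORPH_OPEN,np.ones((5,5)))
n,l,s,c=cv2.connectedComponentsWithStats(m)
J=[]
for i in range(1,n):
    if s[i,4]>300:
        x,y,w,h,_=s[i]; P=ray("wrist",x+w/2-.5,y+h/2-.5,.126);J.append(P);print(c[i],s[i],P)
print(np.hypot(*(J[0]-J[1])[:2]),(J[0]+J[1])/2)
rows((J[0][0],J[0][1],.20,99.75),(J[0][0],J[0][1],.069,99.75))
# dock far corners in this view vs top estimate
print(ray("wrist",283,227,.044), ray("top",269.1,191.6,.044))
E
```

```text
[283.96080808  56.04767677] [ 258   27   53   59 2475] [0.56629698 0.06235569 0.126     ]
[283.49861034 185.75430795] [ 260  162   48   48 1799] [ 0.58280721 -0.0357291   0.126     ]
0.09946462978258415 [0.5745521 0.0133133 0.126    ]
0.1276,0.0023,0.0097,-0.0012
0.1276,0.0023,0.1407,-0.0012
[ 0.59371809 -0.09836183  0.044     ] [ 0.66094861 -0.08479389  0.044     ]
```

```bash
python3 -m handwheel '[[0.087,0.04,0.002,0,0],[0.087,0.08,0.002,0,0],[0.087,0.11,0.002,0,0],[0.087,0.128,0.002,0,0],[0.087,0.128,0.002,0,0],[0.087,0.128,0.002,0,0],[0.087,0.128,0.002,0.03,0],[0.087,0.128,0.002,0.06,0],[0.087,0.128,0.002,0.09,0],[0.087,0.128,0.002,0.115,0],[0.087,0.128,0.002,0.13,0],[0.087,0.128,0.002,0.14,0],[0.087,0.128,0.002,0.14,0],[0.087,0.128,0.002,0.14,0]]' 20
python3 - <<'E'
from h import *
st(); im=read_camera("side"); cv2.imwrite("pics/s1.png",cv2.resize(im[80:260,180:360],None,fx=3.3,fy=3.3))
E
```

```text
time_s: 9.15
tool_pos: [0.5671, 0.0622, 0.0714]
tool_rot: [179.9, 0.0, 99.7]
force: [-0.6, 0.8, -0.8]
grip_width: 0.0871
t9.15 pos [0.5671 0.0622 0.0714] rot [1.7992e+02 2.0000e-02 9.9710e+01] F [-0.62  0.78 -0.83] T [-0.005 -0.071  0.005] w 0.0871 q [ 21.  19. -35. 104.  13.  61.  -9.]
```

View pics/s1.png

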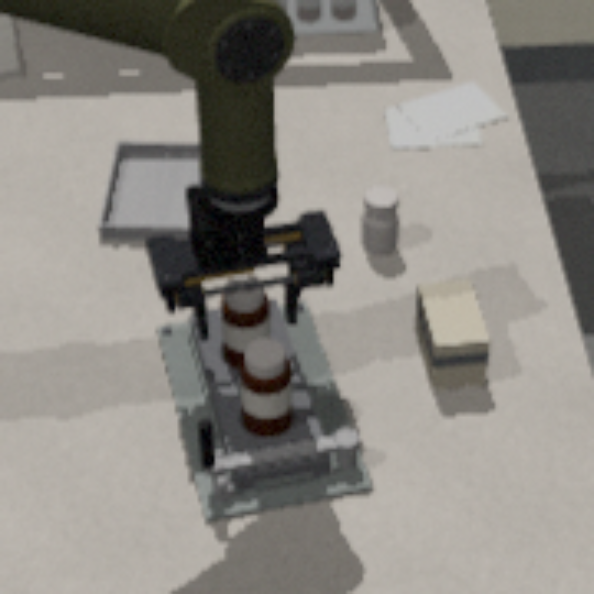

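The fingers straddle the left jar and the bar lies shut. I'll close and read the force before and after lifting.

```bash
python3 -m handwheel '[[0.045,0,0,0,0],[0.045,0,0,0,0],[0.045,0,0,0,0],[0.045,0,0,0,0],[0.045,0,0,0,0],[0.045,0,0,0,0],[0.045,0,0,0,0],[0.045,0,0,0,0],[0.045,0,0,0,0]]' 20
python3 -c "
from h import *
st()"
python3 -m handwheel '[[0.045,0,0,-0.01,0],[0.045,0,0,-0.02,0],[0.045,0,0,-0.03,0],[0.045,0,0,-0.04,0],[0.045,0,0,-0.05,0],[0.045,0,0,-0.06,0],[0.045,0,0,-0.06,0],[0.045,0,0,-0.06,0],[0.045,0,0,-0.06,0],[0.045,0,0,-0.06,0],[0.045,0,0,-0.06,0]]'
python3 - <<'E'
from h import *
F=[]
for k in range(6):
    im=read_camera("wrist"); o=get_obs();F.append([*o["force"],*o["effort"][[1,3]]])
print(np.array(F).round(2)); st(); cv2.imwrite("pics/w8.png",im)
im=read_camera("side"); cv2.imwrite("pics/s2.png",cv2.resize(im[80:260,180:360],None,fx=3.3,fy=3.3))
E
```

```text
time_s: 10.1
tool_pos: [0.5665, 0.0624, 0.0706]
tool_rot: [180.0, 0.0, 99.7]
force: [0.4, 0.4, 0.3]
grip_width: 0.0522
t10.10 pos [0.5665 0.0624 0.0706] rot [179.97   0.    99.74] F [0.41 0.39 0.32] T [ 0.036 -0.31  -0.017] w 0.0522 q [ 21.  19. -35. 104.  13.  61.  -9.]
time_s: 11.2
tool_pos: [0.5659, 0.0624, 0.13]
tool_rot: [-179.9, -0.0, 99.7]
force: [-0.2, -0.3, -3.5]
grip_width: 0.0519
[[  0.17  -0.14  -3.02 -40.45 -30.64]
 [  0.26   1.07  -3.9  -40.43 -30.64]
 [  0.76   0.38  -3.36 -40.42 -30.64]
 [ -0.07  -0.47  -3.98 -40.41 -30.65]
 [ -0.94  -0.32  -3.57 -40.41 -30.65]
 [ -0.37  -0.38  -3.61 -40.41 -30.66]]
t11.50 pos [0.5662 0.0624 0.1305] rot [-179.99    0.     99.74] F [-0.37 -0.38 -3.61] T [-0.021 -0.126 -0.028] w 0.0522 q [ 23.  16. -36. 100.  10.  67.  -7.]
```

View pics/s2.png

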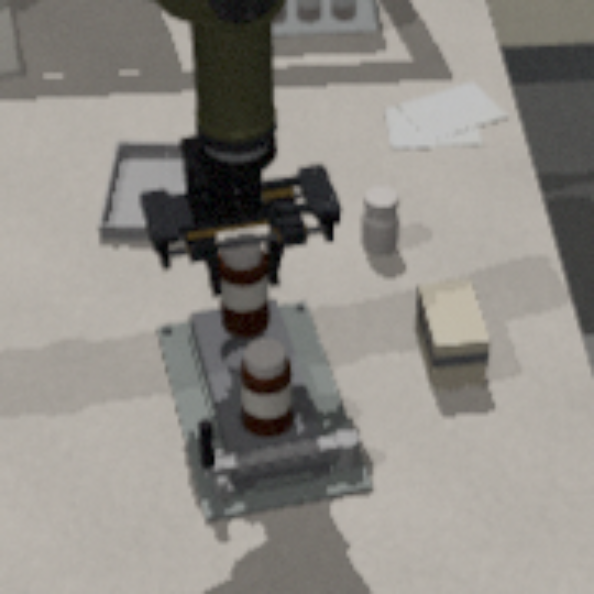

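View pics/w8.png

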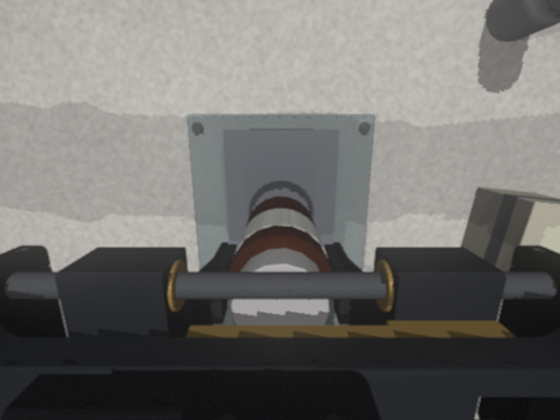

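The left jar is clear of its socket and pulls about 3.6 N (0.37 kg), so it should be the heavier one. Now I'll set it back.

```bash
python3 -m handwheel '[[0.045,0,0,0.012,0],[0.045,0,0,0.024,0],[0.045,0,0,0.035,0],[0.045,0,0,0.043,0],[0.045,0,0,0.05,0],[0.045,0,0,0.055,0],[0.045,0,0,0.058,0],[0.045,0,0,0.060,0],[0.045,0,0,0.060,0],[0.045,0,0,0.060,0]]'
python3 - <<'E'
from h import *
st()
E
python3 -m handwheel '[[0.06,0,0,0,0],[0.087,0,0,0,0],[0.087,0,0,0,0],[0.087,0,0,0,0],[0.087,0,0,0,0],[0.087,0,0,0,0],[0.087,0,0,0,0],[0.087,0,0,0,0],[0.087,0,0,-0.02,0],[0.087,0,0,-0.05,0],[0.087,0,0,-0.09,0],[0.087,0,0,-0.13,0],[0.087,0,0,-0.13,0],[0.087,0,0,-0.13,0]]'
python3 - <<'E'
from h import *
st();
im=read_camera("side"); cv2.imwrite("pics/s3.png",cv2.resize(im[80:260,180:360],None,fx=3.3,fy=3.3))
rows((.583,-.0355,.2,99.75),(.583,-.0355,.07,99.75))
E
```

```text
time_s: 12.55
tool_pos: [0.5666, 0.0624, 0.0709]
tool_rot: [180.0, 0.0, 99.7]
force: [0.3, -1.2, -3.5]
grip_width: 0.0522
t12.55 pos [0.5666 0.0624 0.0709] rot [1.7996e+02 1.0000e-02 9.9740e+01] F [ 0.27 -1.17 -3.53] T [-0.029 -0.136 -0.011] w 0.0522 q [ 21.  19. -35. 104.  13.  61.  -9.]
time_s: 13.95
tool_pos: [0.5668, 0.0625, 0.2015]
tool_rot: [179.9, 0.0, 99.7]
force: [0.2, 0.3, -0.2]
grip_width: 0.0871
t13.95 pos [0.5668 0.0625 0.2015] rot [1.7988e+02 4.0000e-02 9.9740e+01] F [ 0.18  0.28 -0.23] T [-0.001 -0.097  0.017] w 0.0871 q [ 23.  12. -37.  96.   8.  75.  -5.]
-0.0992,0.0003,0.0001,-0.0002
-0.0992,0.0003,0.1301,-0.0002
```

View pics/s3.png

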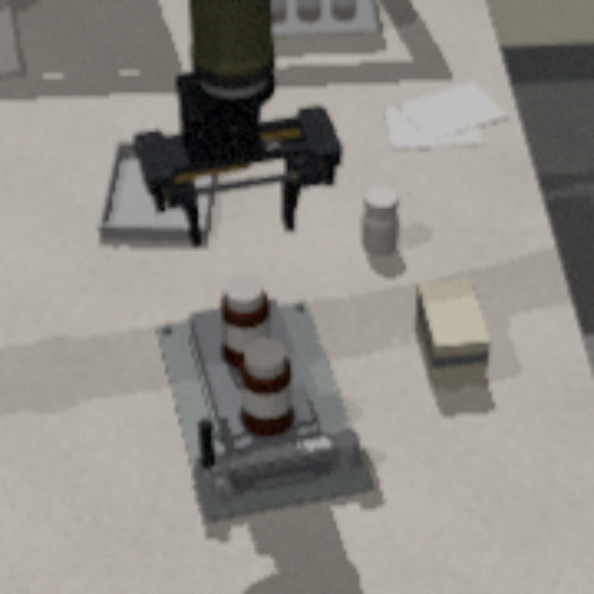

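The left jar stands upright in its socket again. Next, the right jar.

```bash
python3 -m handwheel '[[0.087,-0.03,0,0,0],[0.087,-0.07,0,0,0],[0.087,-0.09,0,0,0],[0.087,-0.099,0,0,0],[0.087,-0.099,0,0,0],[0.087,-0.099,0,0.03,0],[0.087,-0.099,0,0.06,0],[0.087,-0.099,0,0.09,0],[0.087,-0.099,0,0.11,0],[0.087,-0.099,0,0.123,0],[0.087,-0.099,0,0.13,0],[0.087,-0.099,0,0.13,0],[0.045,-0.099,0,0.13,0],[0.045,-0.099,0,0.13,0],[0.045,-0.099,0,0.13,0],[0.045,-0.099,0,0.13,0],[0.045,-0.099,0,0.13,0],[0.045,-0.099,0,0.13,0],[0.045,-0.099,0,0.13,0],[0.045,-0.099,0,0.13,0]]' 20
python3 - <<'E'
from h import *
st();
im=read_camera("side"); cv2.imwrite("pics/s4.png",cv2.resize(im[80:260,180:360],None,fx=3.3,fy=3.3))
E
```

```text
time_s: 16.0
tool_pos: [0.5832, -0.0352, 0.0708]
tool_rot: [180.0, 0.0, 99.7]
force: [0.6, -0.3, 1.8]
grip_width: 0.0513
t16.00 pos [ 0.5832 -0.0352  0.0708] rot [1.7998e+02 1.0000e-02 9.9740e+01] F [ 0.62 -0.28  1.83] T [ 0.033 -0.112 -0.002] w 0.0513 q [ 28.  21. -32. 102.  12.  61.   1.]
```

View pics/s4.png

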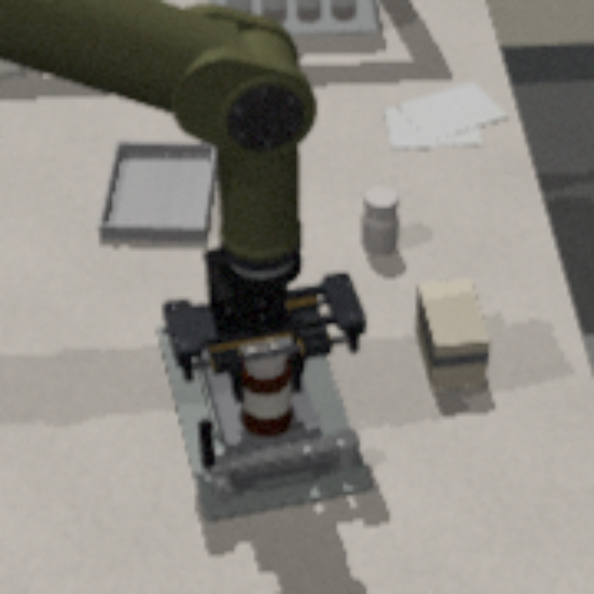

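The right jar is gripped with its post clear, so I'll lift and weigh it.

```bash
python3 -m handwheel '[[0.045,0,0,-0.01,0],[0.045,0,0,-0.02,0],[0.045,0,0,-0.03,0],[0.045,0,0,-0.04,0],[0.045,0,0,-0.05,0],[0.045,0,0,-0.06,0],[0.045,0,0,-0.06,0],[0.045,0,0,-0.06,0],[0.045,0,0,-0.06,0],[0.045,0,0,-0.06,0],[0.045,0,0,-0.06,0]]'
python3 - <<'E'
from h import *
F=[]
for k in range(5):
    im=read_camera("wrist"); o=get_obs();F.append(o["force"])
print(np.array(F).round(2)); st()
im=read_camera("side"); cv2.imwrite("pics/s5.png",cv2.resize(im[80:260,180:360],None,fx=3.3,fy=3.3))
E
```

```text
time_s: 17.15
tool_pos: [0.5827, -0.0351, 0.13]
tool_rot: [-179.9, -0.0, 99.7]
force: [0.0, -0.2, -1.0]
grip_width: 0.0516
[[ 0.65 -0.26 -1.35]
 [-0.69 -0.21 -1.89]
 [-0.45 -0.2  -1.63]
 [ 0.9   0.2  -1.38]
 [-0.1  -0.07 -1.22]]
t17.40 pos [ 0.583  -0.0351  0.1304] rot [-179.99   -0.     99.74] F [-0.1  -0.07 -1.22] T [ 0.012 -0.157  0.049] w 0.0517 q [ 29.  17. -33.  98.  10.  68.   3.]
```

View pics/s5.png

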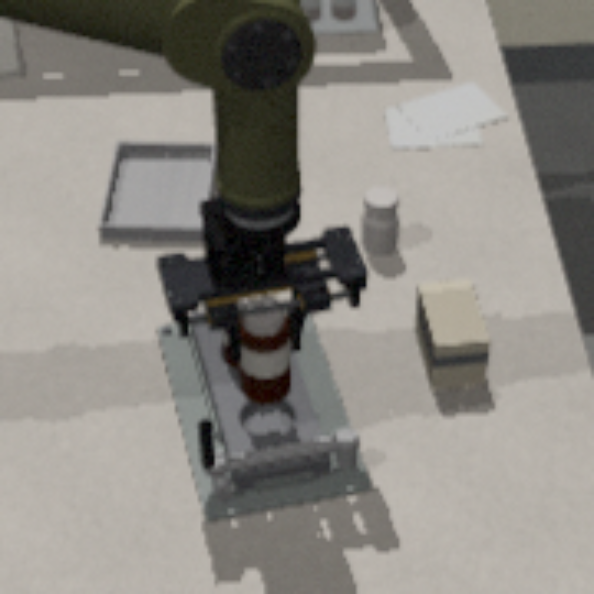

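The right jar is clear of its socket at about 1.5 N, against 3.6 N for the left, so the left is heavier. I'll put the right jar back and go up and over to the left.

```bash
python3 -m handwheel '[[0.045,0,0,0.012,0],[0.045,0,0,0.024,0],[0.045,0,0,0.035,0],[0.045,0,0,0.043,0],[0.045,0,0,0.05,0],[0.045,0,0,0.055,0],[0.045,0,0,0.058,0],[0.045,0,0,0.060,0],[0.045,0,0,0.060,0],[0.045,0,0,0.060,0]]'
python3 -m handwheel '[[0.06,0,0,0,0],[0.087,0,0,0,0],[0.087,0,0,0,0],[0.087,0,0,0,0],[0.087,0,0,0,0],[0.087,0,0,0,0],[0.087,0,0,0,0],[0.087,0,0,0,0],[0.087,0,0,-0.02,0],[0.087,0,0,-0.05,0],[0.087,0,0,-0.09,0],[0.087,0,0,-0.13,0],[0.087,0,0,-0.13,0],[0.087,0,0,-0.13,0]]'
python3 - <<'E'
from h import *
st();
im=read_camera("wrist"); cv2.imwrite("pics/w9.png",im)
im=read_camera("side"); cv2.imwrite("pics/s6.png",cv2.resize(im[80:260,180:360],None,fx=3.3,fy=3.3))
rows((.5662,.063,.2,99.75),(.5662,.063,.07,99.75))
E
```

```text
time_s: 18.45
tool_pos: [0.5833, -0.0352, 0.0708]
tool_rot: [180.0, 0.0, 99.7]
force: [-0.1, -1.1, -1.4]
grip_width: 0.0512
time_s: 19.85
tool_pos: [0.5836, -0.0351, 0.2016]
tool_rot: [179.9, 0.1, 99.7]
force: [-0.5, -0.1, -0.9]
grip_width: 0.0872
t19.85 pos [ 0.5836 -0.0351  0.2016] rot [1.7988e+02 6.0000e-02 9.9740e+01] F [-0.52 -0.11 -0.89] T [ 0.011 -0.065  0.012] w 0.0872 q [ 30.  14. -34.  94.   8.  75.   5.]
0.0996,0.0009,-0.0008,-0.0002
0.0996,0.0009,0.1292,-0.0002
```

View pics/s6.png

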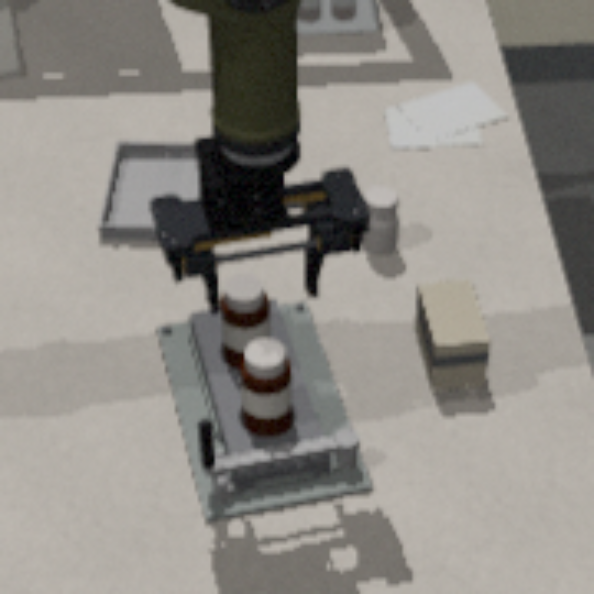

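View pics/w9.png

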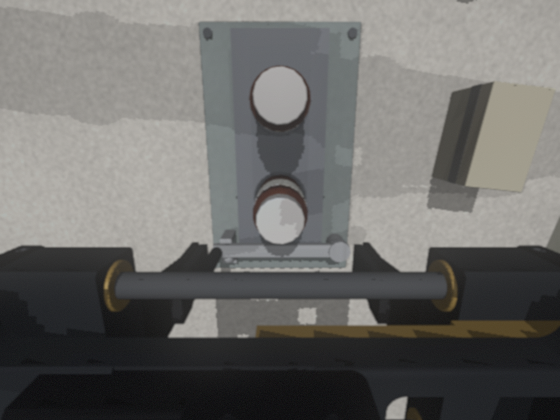

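Both jars stand upright in their sockets: caps at (280,96) and (280,218), keeper shut. Now I'll grip the left jar.

```bash
python3 -m handwheel '[[0.087,0.03,0.001,0,0],[0.087,0.07,0.001,0,0],[0.087,0.09,0.001,0,0],[0.087,0.0995,0.001,0,0],[0.087,0.0995,0.001,0,0],[0.087,0.0995,0.001,0.03,0],[0.087,0.0995,0.001,0.06,0],[0.087,0.0995,0.001,0.09,0],[0.087,0.0995,0.001,0.11,0],[0.087,0.0995,0.001,0.123,0],[0.087,0.0995,0.001,0.13,0],[0.087,0.0995,0.001,0.13,0],[0.045,0.0995,0.001,0.13,0],[0.045,0.0995,0.001,0.13,0],[0.045,0.0995,0.001,0.13,0],[0.045,0.0995,0.001,0.13,0],[0.045,0.0995,0.001,0.13,0],[0.045,0.0995,0.001,0.13,0],[0.045,0.0995,0.001,0.13,0],[0.045,0.0995,0.001,0.13,0]]' 25
python3 -m handwheel '[[0.045,0,0,-0.01,0],[0.045,0,0,-0.02,0],[0.045,0,0,-0.03,0],[0.045,0,0,-0.045,0],[0.045,0,0,-0.06,0],[0.045,0,0,-0.075,0],[0.045,0,0,-0.09,0],[0.045,0,0,-0.105,0],[0.045,0,0,-0.115,0],[0.045,0,0,-0.12,0],[0.045,0,0,-0.12,0],[0.045,0,0,-0.12,0]]'
python3 - <<'E'
from h import *
st(); im=read_camera("side"); cv2.imwrite("pics/s7.png",cv2.resize(im[60:260,160:380],None,fx=3,fy=3))
im=read_camera("wrist"); cv2.imwrite("pics/w10.png",im)
rows((.4716,.3752,.19,99.75))
E
```

```text
time_s: 21.95
tool_pos: [0.567, 0.063, 0.0708]
tool_rot: [-180.0, 0.0, 99.7]
force: [-2.4, -0.4, 3.4]
grip_width: 0.0522
time_s: 23.15
tool_pos: [0.5667, 0.063, 0.1899]
tool_rot: [-179.9, -0.0, 99.7]
force: [-0.3, -0.2, -3.0]
grip_width: 0.052
t23.15 pos [0.5667 0.063  0.1899] rot [-179.94   -0.     99.74] F [-0.29 -0.17 -2.96] T [-0.018 -0.084 -0.006] w 0.052 q [ 23.  13. -37.  96.   8.  74.  -6.]
0.3238,-0.0408,-0.0004,-0.0001
```

View pics/s7.png

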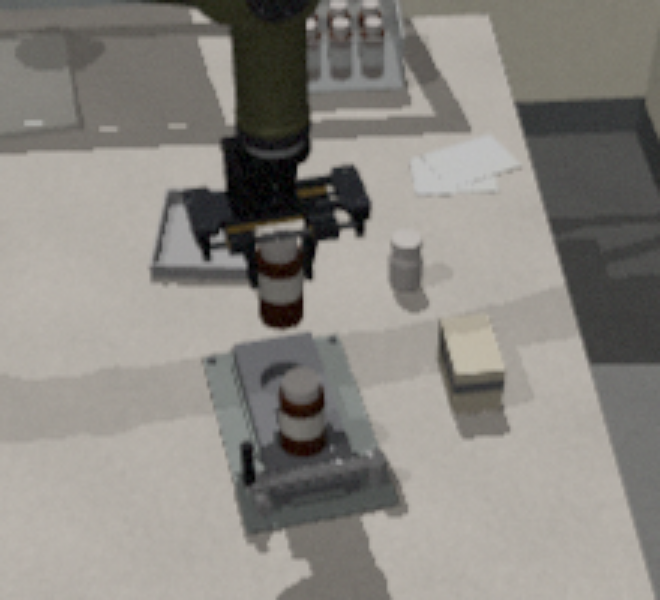

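View pics/w10.png

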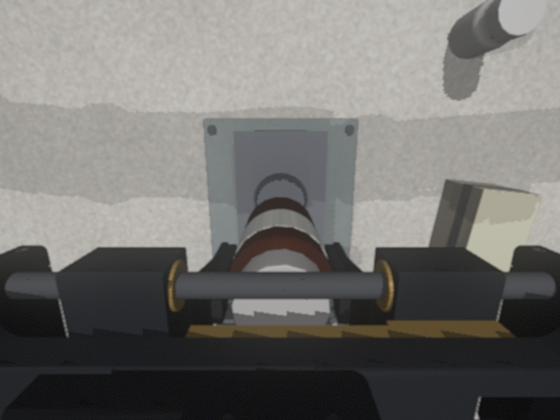

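The left jar is held upright, about 120 mm above its seat. I'll carry it gently to the pass tray.

```bash
python3 -m handwheel '[[0.045,0.008,-0.001,0,0],[0.045,0.024,-0.003,0,0],[0.045,0.048,-0.006,0,0],[0.045,0.073,-0.009,0,0],[0.045,0.098,-0.012,0,0],[0.045,0.123,-0.015,0,0],[0.045,0.148,-0.018,0,0],[0.045,0.173,-0.022,0,0],[0.045,0.198,-0.025,0,0],[0.045,0.223,-0.028,0,0],[0.045,0.248,-0.031,0,0],[0.045,0.270,-0.034,0,0],[0.045,0.289,-0.036,0.005,0],[0.045,0.304,-0.038,0.01,0],[0.045,0.314,-0.04,0.015,0],[0.045,0.321,-0.041,0.02,0],[0.045,0.324,-0.041,0.02,0],[0.045,0.324,-0.041,0.02,0],[0.045,0.324,-0.041,0.02,0]]'
python3 - <<'E'
from h import *
st(); im=read_camera("side"); cv2.imwrite("pics/s8.png",cv2.resize(im[40:260,160:380],None,fx=2.7,fy=2.7))
im=read_camera("top"); cv2.imwrite("pics/t8.png",im)
E
```

```text
time_s: 25.15
tool_pos: [0.4726, 0.3748, 0.1707]
tool_rot: [180.0, 0.0, 99.7]
force: [-0.1, -0.5, -3.6]
grip_width: 0.0521
t25.15 pos [0.4726 0.3748 0.1707] rot [1.7998e+02 3.0000e-02 9.9670e+01] F [-0.1  -0.53 -3.64] T [-0.058 -0.146 -0.004] w 0.0521 q [ -4.  20. -46.  93.  15.  73. -42.]
```

View pics/s8.png

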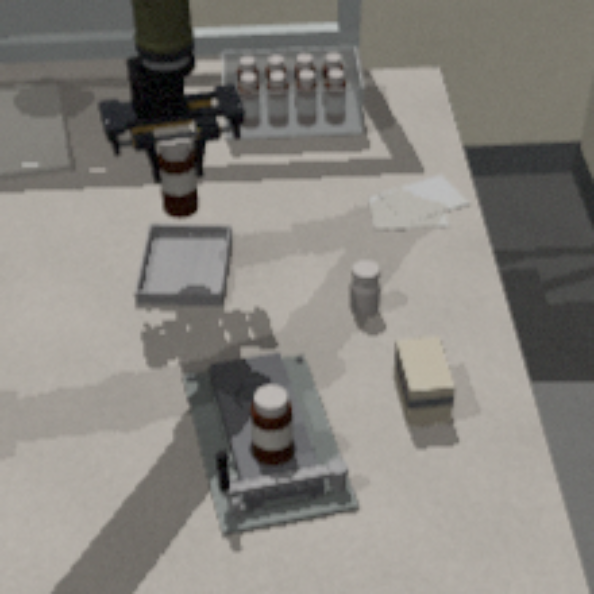

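View pics/t8.png

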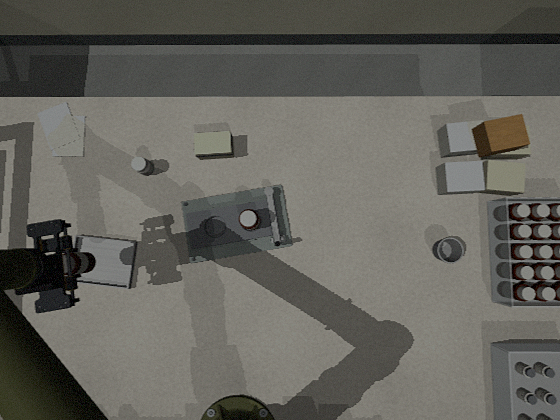

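From the side, the jar's underside is at about (226.7,118) full-frame. From above it is at about (85,262), displaced outwards by perspective. I'll check both against projections.

```bash
python3 - <<'E'
from h import *
z=.1707-.0708+.016
print(z)
for X in[(.4726,.3748,z),(.4726,.3748,z+.07)]:
    for n in("side","top"):print(n,proj(n,X))
# side tray centre: corners in s8
q=[ray("side",160+u/2.7,40+v/2.7,.022) for u,v in[(150,226),(233,228),(223,303),(137,305)]]
print(np.mean(q,0)); print(ray("side",226.7,116,z))
im=cv2.imread("pics/t8.png");cv2.imwrite("pics/t8z.png",cv2.resize(im[205:325,20:180],None,fx=4.5,fy=4.5))
im=cv2.imread("pics/t8.png");cv2.imwrite("pics/t8y.png",cv2.convertScaleAbs(cv2.resize(im[170:280,170:345],None,fx=4.5,fy=4.5),alpha=1.5,beta=20))
E
```

```text
0.11589999999999999
side [226.51410494 116.51362136]
top [ 86.40594793 261.84133771]
side [224.97869026 101.33910974]
top [ 72.04565122 263.16652491]
[0.47433538 0.35916324 0.022     ]
[0.47333211 0.37815031 0.1159    ]
```

View pics/t8z.png

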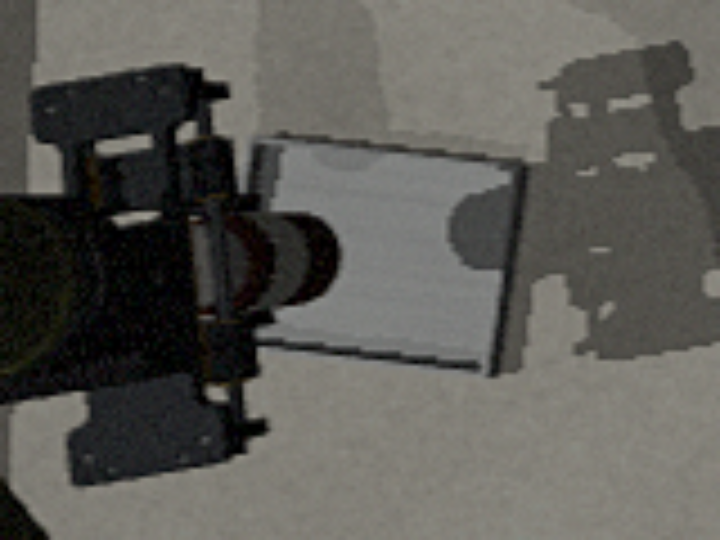

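View pics/t8y.png

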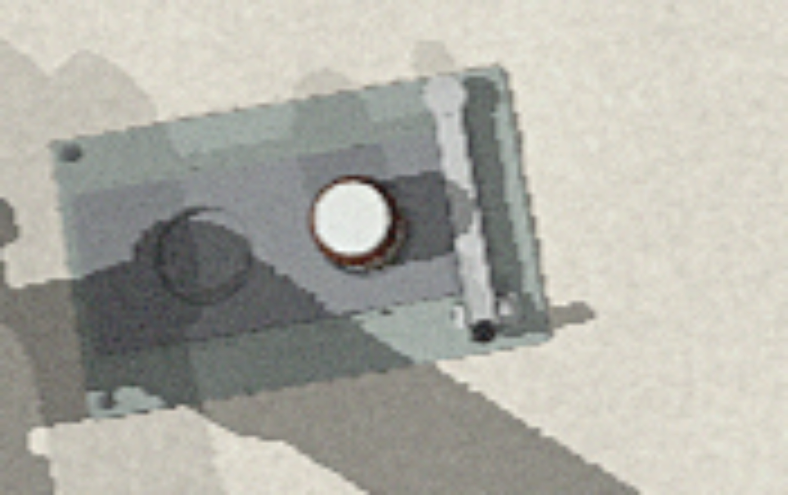

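Both views agree with the expected jar position, about (0.473,0.375) with the underside at about 0.116 m. The side view of the pass tray agrees with its middle at y of about 0.372–0.375 once the near edge is taken at counter height. The bar lies shut from hinge (445,95) to post (483,330), and the light jar is seated. I'll let it settle briefly and hand in.

```bash
python3 -m handwheel '[[0.045,0,0,0,0],[0.045,0,0,0,0],[0.045,0,0,0,0],[0.045,0,0,0,0]]'
python3 - <<'E'
from h import *
a=cv2.imread("pics/top0.png");b=cv2.imread("pics/t8.png")
for nm,(x0,x1,y0,y1) in dict(tub=(125,160,150,180),carton=(185,245,120,165),cup=(425,475,230,270)).items():
    A=cv2.cvtColor(a[y0:y1,x0:x1],6).astype(np.float32);B=cv2.cvtColor(b[y0:y1,x0:x1],6).astype(np.float32)
    print(nm,cv2.phaseCorrelate(A,B)[0])
st(); sign_off()
E
```

```text
time_s: 25.65
tool_pos: [0.472, 0.3754, 0.1705]
tool_rot: [180.0, 0.0, 99.7]
force: [0.3, -0.0, -4.0]
grip_width: 0.0519
tub (-0.06902911268802825, -0.07124134440590346)
carton (-0.009540968550382445, 0.5478785782463405)
cup (-0.05983046406984727, -0.10340445978487978)
t25.65 pos [0.472  0.3754 0.1705] rot [1.800e+02 1.000e-02 9.973e+01] F [ 0.34 -0.02 -3.99] T [ 0.009 -0.117 -0.009] w 0.0519 q [ -4.  20. -46.  93.  15.  73. -42.]
the job is handed in; nothing more can be done
```

The job was handed in at 25.65 s with the left, heavier jar held over the pass tray; `sign_off()` gives no verdict.

**What I did:** I swung the keeper past its ball and onto its stop, where it pushed back with about 12 N. I lifted the left jar (about 3.6 N) and stood it back. I lifted the right jar (about 1.5 N) and stood it back too, then took the left jar to the pass tray.

**Last checks:**
- **Held jar:** upright, underside about 0.116 m above the counter, at (0.472, 0.375). I measured the pass tray's middle at about (0.472, 0.375).
- **Dock:** the right jar stands in its own socket, and the keeper lies parallel to the dock's edge.
- **Bystanders:** the shift between the first and last top pictures is under 0.6 pixel (about 1.5 mm).

**Disagreements:**
- The wrist and top cameras differed by 2–4 mm along y on the jars and up to 6 mm on the keeper's post. I used the wrist values for the jars, and the grasps went well.
- My first side-view estimate put the pass tray's middle at y = 0.359. Allowing for its near edge being seen at counter height moves that to about 0.372. Either is well inside the 45 mm allowed.

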